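Poke a clogged air stone up out of its seat

ROBOT

A 6-joint arm with a two-finger parallel gripper is mounted at the origin on the work surface. World frame = base frame: x ahead of the robot, y to its left, z up, the work surface at z = 0. Lengths are in mm, angles in degrees, forces in N, time in s.
With the tool pointing down it reaches from about 350 to 850 mm from the base axis. Payload 8.1 kg.
Tool frame: the origin (TCP) lies at the very end of the fingers, on their centre line; the grasp point (between the pads) lies 19 mm behind it (tcp_to_grasp is the distance from the TCP to the grasp point, in mm); z points along the fingers, x is the direction in which the jaws open and shut, and the axes are right-handed (so a half turn about z gives the same grasp; the last joint's range is limited). The gripper opens to 85 mm and grips with 20 to 120 N. Pads are 22 mm wide; open, the fingers measure 114 mm over their backs; the gripper's body (76 mm by 85 mm) begins 54 mm behind the grasp point. The pads swing forward as they close: fully open they stand 13 mm farther back than shut.
Start: joints at [-69.408, 7.471, 85.268, -0, 87.261, -4.893], TCP at [258.186, -541.614, 231.292] pointing down, gripper open.
Joint ranges: [-169.43, 169.43], [-51.17, 129.36], [1.28, 143.12], [-76.62, 256.62], [0, 156.53], [-152.29, 152.29]. Speed limits (degrees/s): [136.94, 136.94, 159.86, 180, 180, 180].

INTERFACE

Orientations are given as [roll, pitch, yaw] about the fixed x, y, z axes, in that order (R = Rz(yaw) Ry(pitch) Rx(roll)).
In Python, from bench import * gives the robot as it stands. The module is installed in compiled form; this text tells all that it offers.
- The arm moves only by the tool apply_moves, never from a script. Its argument "targets" is text: rows parted by semicolons, each of 7 numbers parted by spaces: the turn, a rotation vector about the tool's x, y, z in rad, then the shift along the tool's x, y, z in cm, then the finger opening in cm, from 0 to 8.54. A call has exactly 5 rows; each row is the pose to reach, as a shift and turn from the pose commanded when the call began, along the tool's axes at that moment; what a row does not reach only later rows make up. A row lasts 1/10 s, in which the tool goes at most 50 mm and 8.59 degrees, less where a joint would pass 70% of its speed; a pose out of reach is approached as far as the arm can. A call with a gripper value outside its range is refused whole. The fingers move at their own pace and stop on an object; "force" is the grip in N (left out, the last holds). Time passes only in rows, so rows that repeat a pose let the fingers close, or fill a call up. It gives the time, the measured TCP pose, the force and the opening at its end, in the units of the state.
- sense(): the state, without advancing time (a new reading comes with each control period).
- snapshot(name): name is "scene" or "top" or "wrist"; returns the picture (384x512x3 uint8, red, green, blue); there is no depth.
- camera_model(name): a dict with "fx", "fy", "cx", "cy" (pixels), "position" and "attitude" of the camera in the world; the wrist camera has in their place "T_tool_cam" (4x4, takes a point from camera to tool coordinates, whose origin is the TCP and whose axes are the tool frame's). Camera axes: x right, y up, looking along -z (the intrinsics and any distortion apply to the point x, -y, -z); pixel columns grow to the right and rows downward; lengths in mm; the calibration is good to about 2 mm. A picture is of the moment at which its call begins: read the wrist's pose just before it. camera_model takes no time and is no camera call.
- hand_in(): hands the job in, once; it reports no verdict.
Trained networks look in the newest picture that a camera, given by its name, has taken for a name from the list of things; names that differ only in an ending like _2 or _b are one class to them, and where a whole thing is asked for, a point or a joint stands for the part that bears it (a point fixed in the world has none). Each returns a list of dicts, best first, with "confidence" (0 to 1); they miss things now and then, are a little off and sometimes report something else, mostly with a low value. They report only what shows in the picture. A call takes as long as a camera call. They do not tell look-alikes from the thing itself.
- recognise(camera, query): "at" ([row, column] in pixels, amid what is visible of it).
- place_of(camera, query): "at" ([row, column] in pixels: a listed point, or the origin of a listed thing).
The state is a dict: "time": time; "joint_pos": joint angles; "qd": joint speeds; "joint_efforts": joint torques, N m; "tool_pos": TCP position; "tcp_rot": TCP orientation; "ft_force": force on the tool from outside, world axes, zero at the start; "wrist_torque": the same for the moment, N m; "finger_gap": finger opening in mm.
Only numpy, scipy, OpenCV 4.12 (cv2) and the standard library are available. Lean on these libraries where they do the work, as an engineer would, in place of code of your own. Each camera call takes 0.05 s, during which the arm holds its last target. There are 200 camera calls.

TASK

The blue air stone is sunk in its seat in the green bridge: with the orange-handled C-shaped tool, feel gently for the off-centre air port under the bridge, and poke the stone up from below until it stands well proud. Stand the tool back upright on the table, out from under the bridge, then pull the stone out and set it down (do not drop it) upright in the white dish. The stone and the bridge are brittle, so never press the tool hard against either, and leave the jar, flask and plant where they are.

Things in the scene. Friction and masses are not known exactly. Their poses are not given: they have to be found in the camera images.
- bridge: Green bridge fixed to the table, open at front (-x) and back (+x). Origin on the table below the seat's centre, z up. Top block 90 (x) by 140 (y) mm, z 53 to 89 mm. Under it a white floor plate, z 45 to 53 mm, about 62 mm across. Clear below the plate from z 0 to 45 mm, between side legs with inner faces at y = +-62 mm (feet reach out to y = +-85 mm).
- seat (a point): Centre of the seat's floor, 53 mm above the bridge's origin; axes as the bridge's. The seat is a round vertical recess 41 mm wide, 36 mm deep, with three sprung rubber pads. The access hole (air port) through the floor plate below is round, 11 mm wide, its centre 6 mm off the seat's axis, anywhere in the front (-x) half circle: it differs each time and is not measured, so feel for it.
- stone: Blue cylindrical air stone, 40 mm across, 34 mm tall, about 70 g; origin at the centre of its underside, z its axis. It starts seated on the floor plate, its top 2 mm below the block's top, too deep to grasp. The pads hold it by friction: pushing it up takes about 4 to 12 N, and it stays at the height where it is left.
- tool: C-shaped steel push-out tool, 0.22 kg, standing upright. Origin on its underside, on the pin's axis; z up, x from spine to pin. Foot bar 8 mm thick, 16 mm wide, x -75 to +9 mm. Base plate 8 mm thick, 56 mm wide, x -100 to -62 mm. Spine 12 by 16 mm at x = -75 mm. Upper arm z 98 to 110 mm: the throat above the foot bar is 90 mm high and 69 mm deep.
- tool_tip (a point): Tip of the tool's brass pin, which stands on the foot bar pointing up: 7 mm thick, 24 mm long, tip 32 mm above the tool's underside. With the pin through the hole and the foot bar up against the floor plate the stone has risen 16 mm; about 14 mm is enough.
- tool_handle (a point): Middle of the tool's orange handle, 145 mm above its underside, straight above the pin; axes as the tool's. The handle is 30 mm along x, 16 mm along y, from 110 to 174 mm above the underside; grip it across y.
- dish: Round white ceramic dish, 0.4 kg, loose, 112 mm across the rim, 18 mm high, inner floor 6 mm above its underside and about 90 mm across. Origin: centre of its underside.
- jar: Bystander: glass jar with a blue cap, 56 mm across, 75 mm tall; origin at the centre of its underside.
- flask: Bystander: white bottle with a red cap, 50 mm across, 130 mm tall; origin at the centre of its underside.
- plant: Bystander: small plant in a terracotta pot, 68 mm across, about 120 mm tall; origin at the centre of its underside.
Things that resemble listed ones, but are neither listed nor needed, are in the scene too. There is more than one size of the tool; the one meant has the size given above. There is more than one size of the stone; the job needs the smallest.

How it is judged:
By the outcome, as a careful person would: the job done as asked, in the order asked, and still so for the second after the job is handed in, with the robot touching nothing.
It also fails if it takes over 69 s, if anything falls off the work surface, if the arm or the gripper's body presses on something with over 40 N, if the wrist force passes 120 N, or if a joint passes its speed limit or range.

## Working session

There is one attempt and no reset: what is moved stays moved. The work goes in short steps, Python scripts to look and compute and a tool call to move; the robot and the scene stay as the last step left them, time stands still between calls to the robot, and variables do not carry over. Pictures are saved under pics/ and viewed, about 8 in all and at most 12, crops included, and the job is handed in when it is done.

Besides the shell and the picture viewer there is one more tool, called after "Request:" in YAML: its name, and indented under it one key for each argument. apply_moves: Moves the arm, as the interface text tells. Its arguments: {"type":"object","properties":{"targets":{"type":"string"},"force":{"type":"number"}},"required":["targets"]}

```bash
mkdir -p pics; python3 - <<'E'
from bench import *
import cv2,numpy as np
print(sense())
for n in ("scene","top"):
    im=snapshot(n); cv2.imwrite(f"pics/{n}0.png",im[:,:,::-1]); m=camera_model(n); print(n,m)
    for q in ("bridge","seat","stone","tool","tool_tip","tool_handle","dish","jar","flask","plant"):
        print(q,[(np.round(d["at"]).tolist(),round(d["confidence"],2)) for d in place_of(n,q)][:4])
a=cv2.imread("pics/scene0.png");b=cv2.imread("pics/top0.png")
cv2.imwrite("pics/both0.png",np.vstack([cv2.resize(a,(400,300)),cv2.resize(b,(400,300))]))
print(camera_model("wrist"))
E
```

```text
{'time': 0.0, 'joint_pos': array([-6.94069356e+01,  7.51654851e+00,  8.53290820e+01, -9.78562002e-04,
        8.72606027e+01, -4.89397652e+00]), 'qd': array([ 0.00579803,  0.04608403,  0.03085898, -0.02606893, -0.08036749,
       -0.1177554 ]), 'joint_efforts': array([ 2.90103917e-04, -5.69406724e+01, -5.00549948e+01, -3.53184532e-05,
        1.46006458e-02,  1.92342270e-05]), 'tool_pos': array([ 257.99797708, -541.09566098,  230.23129637]), 'tcp_rot': array([-1.79991911e+02,  1.05929238e-01, -6.45129040e+01]), 'ft_force': array([-0.47812796,  0.11541396, -0.37578003]), 'wrist_torque': array([-0.03873156, -0.05775402,  0.01405755]), 'finger_gap': 85.36751433806799}
scene {'fx': 468.53794073156445, 'fy': 468.53794073156445, 'cx': 245.31691651423571, 'cy': 195.8625168081413, 'position': array([1389.32067533,  363.61107425, 1038.63162376]), 'attitude': array([ 42.05307771,  -0.33846564, 114.50934511])}
bridge [([212.0, 253.0], 0.72)]
seat [([210.0, 253.0], 0.71), ([194.0, 258.0], 0.7)]
stone [([195.0, 208.0], 0.62), ([202.0, 254.0], 0.52)]
tool [([213.0, 385.0], 0.82), ([213.0, 341.0], 
[... 883 characters left out ...]
.0], 0.66), ([278.0, 117.0], 0.65)]
tool_handle [([284.0, 94.0], 0.78), ([251.0, 156.0], 0.76), ([155.0, 108.0], 0.71), ([250.0, 369.0], 0.35)]
dish [([251.0, 367.0], 0.8)]
jar [([162.0, 336.0], 0.75)]
flask [([145.0, 204.0], 0.59)]
plant []
{'fx': 280.34155309506366, 'fy': 280.34155309506366, 'cx': 253.501834432023, 'cy': 193.06108769903926, 'T_tool_cam': array([[ 9.99999772e-01, -5.37300065e-04,  4.08955676e-04,
        -8.27386784e-01],
       [-3.98017169e-04, -9.58293270e-01, -2.85786371e-01,
        -7.11003873e+01],
       [ 5.45452508e-04,  2.85786143e-01, -9.58293266e-01,
        -1.42946001e+02],
       [ 0.00000000e+00,  0.00000000e+00,  0.00000000e+00,
         1.00000000e+00]])}
```

View pics/scene0.png

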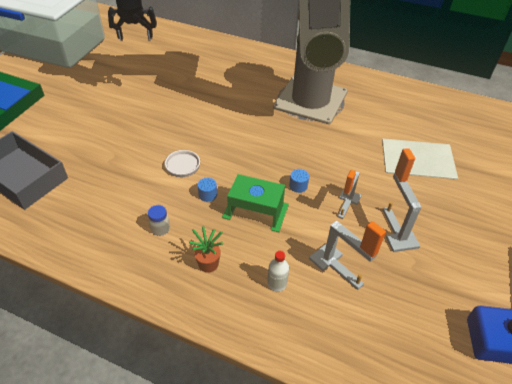

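View pics/top0.png

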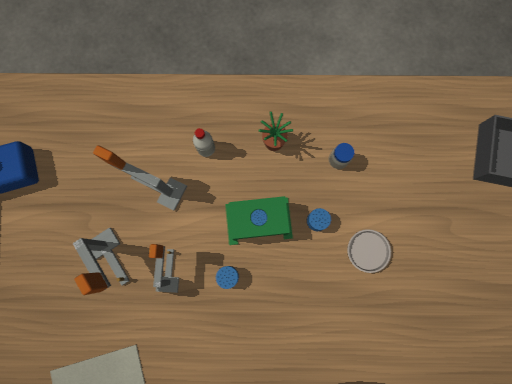

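The scene shows three orange-handled C tools: scene (405,165), (350,185) and (373,238). In the top view these are (90,284), (156,251) and (110,157). There are also three blue stones: one in the bridge at top (259,217) and two loose ones. I'll triangulate to get the tool sizes.

```bash
cat > h.py <<'E'
from bench import *
import numpy as np, cv2
from scipy.spatial.transform import Rotation as R
def pose(n, s=None):
    m=camera_model(n)
    if n=="wrist":
        s=s or sense(); Rt=R.from_euler("xyz",s["tcp_rot"],degrees=True).as_matrix(); T=np.asarray(m["T_tool_cam"])
        return m,Rt@T[:3,:3],Rt@T[:3,3]+s["tool_pos"]
    return m,R.from_euler("xyz",m["attitude"],degrees=True).as_matrix(),m["position"]
def ray(n,rc,s=None):
    m,Rc,p=pose(n,s); r,c=rc
    d=Rc@np.array([(c-m["cx"])/m["fx"],-(r-m["cy"])/m["fy"],-1.]); return p,d/np.linalg.norm(d)
def atz(n,rc,z,s=None):
    p,d=ray(n,rc,s); return p+d*(z-p[2])/d[2]
def tri(rays):
    A=sum(np.eye(3)-np.outer(d,d) for p,d in rays); b=sum((np.eye(3)-np.outer(d,d))@p for p,d in rays)
    x=np.linalg.solve(A,b); return x, max(np.linalg.norm(np.cross(x-p,d)) for p,d in rays)
def proj(n,X,s=None):
    m,Rc,p=pose(n,s); q=Rc.T@(np.asarray(X,float)-p); return np.array([m["cy"]-m["fy"]*q[1]/-q[2], m["cx"]+m["fx"]*q[0]/-q[2]])
E
python3 - <<'E'
from h import *
np.set_printoptions(precision=1,suppress=True)
P={"T1h":((236,371),(155,108)),"T1t":((276,361),(174,133)),"T2h":((164,407),(284,94)),"T2t":((204,393),(278,117)),"T3h":((179,346),(251,156)),"T3t":((208,342),(250,169)),
"seat":((194,258),(218,258)),"dish":((163,182),(251,369)),"jar":((227,158),(162,336)),"flask":((280,278),(145,204)),
"T1base":((258,325),(193,172)),"T2base":((243,403),(238,105))}
for k,(a,b) in P.items(): print(k,*tri([ray("scene",a),ray("top",b)]))
print("stone",atz("scene",(190,257),87),atz("top",(217,259),87))
for k,a,b in(("s2",(180,299),(278,227)),("s3",(189,207),(220,319))): print(k,*tri([ray("scene",a),ray("top",b)]))
s=cv2.imread("pics/scene0.png")[120:300,300:440]; t=cv2.imread("pics/top0.png")[130:300,60:200]
cv2.imwrite("pics/crop1.png",np.hstack([cv2.resize(s,(400,514),interpolation=3),cv2.resize(t,(400,514),interpolation=3)]))
E
```

```text
T1h [694.3 362.3 205.5] 2.1121013079948994
T1t [690.1 366.4  37.5] 2.1248595406750903
T2h [415.5 382.2 189.6] 5.106851262203298
T2t [422.2 386.1  41. ] 2.012135548706773
T3h [489.8 256.6 151. ] 4.385555529539029
T3t [493.3 259.5  37.5] 1.2011775863674699
seat [573.4  34.9  72.7] 1.6450055514821136
dish [ 498.4 -255.9    8.9] 0.3090330402266928
jar [ 742.4 -186.8   -1.9] 7.275575632400728
flask [777.2 181.7  22. ] 0.15862628685431443
T1base [647.9 266.7  -0.2] 0.5224405846865531
T2base [522.1 440.4   9.5] 4.721966796646447
stone [572.4  32.9  87. ] [574.8  31.   87. ]
s2 [426.  109.7  22.6] 0.7194168349364436
s3 [ 576.1 -125.4   23.2] 0.3158896970433296
```

View pics/crop1.png

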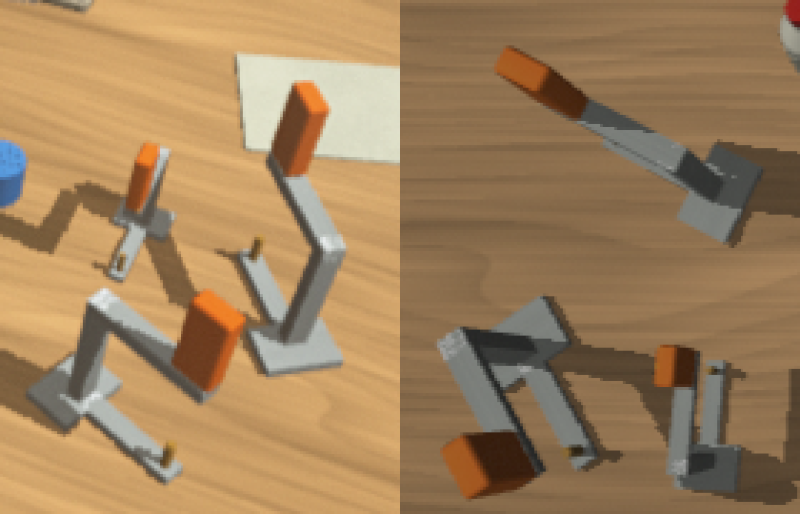

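T3 is the tool: scene (350,185) / top (156,251). It is the smallest, with its handle at about 150 mm and pin tip at about 35 mm, which fits 145/32. The other two have handles at about 190 and 205 mm. The stone to use is the one in the bridge, the smallest of the three blue ones. I'll go to the bridge first for a wrist look.

```bash
cat >> h.py <<'E'
def go(pos,yaw,s=None,tilt=(180,0)):
    s=s or sense(); A=R.from_euler("xyz",s["tcp_rot"],degrees=True); B=R.from_euler("xyz",[tilt[0],tilt[1],yaw],degrees=True)
    print("turn",np.round((A.inv()*B).as_rotvec(),4),"shift cm",np.round(A.inv().apply(np.asarray(pos)-s["tool_pos"])/10,3),"t",round(s["time"],2))
E
python3 -c "
from h import *
go([560,33,235],-90)"
```

```text
turn [0.     0.     0.4448] shift cm [-38.882 -51.971  -0.371] t 1.1
```

Request:
apply_moves:
  targets: "0 0 0.445 -38.9 -52 -0.4 8.54;0 0 0.445 -38.9 -52 -0.4 8.54;0 0 0.445 -38.9 -52 -0.4 8.54;0 0 0.445 -38.9 -52 -0.4 8.54;0 0 0.445 -38.9 -52 -0.4 8.54"

```text
time: 1.6
tool_pos: [374.0, -320.6, 233.0]
tcp_rot: [-180.0, -0.0, -90.1]
ft_force: [0.8, 0.2, 1.1]
finger_gap: 85.5
```

```bash
python3 -c "
from h import *
s=sense();print(s['tool_pos'],s['tcp_rot'],s['joint_pos'],s['qd'])
go([560,33,235],-90)"
```

```text
[ 374.02066641 -320.61056797  233.03863961] [-1.79970469e+02 -2.24552583e-02 -9.00729159e+01] [-4.65732840e+01 -9.46079676e+00  1.01821351e+02  5.96935776e-03
  8.76028296e+01  4.34993784e+01] [ 54.17370772 -21.71352606  18.94483337   0.18680324   2.25600921
  52.70881655]
turn [-0.0005 -0.0004 -0.0013] shift cm [-35.385 -18.553  -0.2  ] t 1.6
```

Request:
apply_moves:
  targets: "0 0 0 -35.4 -18.6 0 8.54;0 0 0 -35.4 -18.6 0 8.54;0 0 0 -35.4 -18.6 0 8.54;0 0 0 -35.4 -18.6 0 8.54;0 0 0 -35.4 -18.6 0 8.54"

```text
time: 2.1
tool_pos: [490.5, -99.0, 233.2]
tcp_rot: [-179.9, -0.0, -90.0]
ft_force: [1.6, -1.4, 1.0]
finger_gap: 85.1
```

Request:
apply_moves:
  targets: "0 0 0 -13 -6 0 8.54;0 0 0 -13 -6 0 8.54;0 0 0 -13 -6 0 8.54;0 0 0 -13 -6 0 8.54;0 0 0 -13 -6 0 8.54"

```text
time: 2.6
tool_pos: [549.9, 29.9, 232.6]
tcp_rot: [180.0, -0.0, -89.9]
ft_force: [0.3, -1.7, 0.8]
finger_gap: 85.5
```

```bash
python3 - <<'E'
from h import *
s=sense(); im=snapshot("wrist"); print(s["tool_pos"],s["tcp_rot"],s["qd"].round(2))
cv2.imwrite("pics/w1.png",im[:,:,::-1])
for q in("bridge","seat","stone"): print(q,[(np.round(d["at"]).tolist(),round(d["confidence"],2)) for d in place_of("wrist",q)][:4])
import json; json.dump({k:np.asarray(v).tolist() for k,v in s.items()},open("s1.json","w"))
hsv=cv2.cvtColor(im,cv2.COLOR_RGB2HSV)
b=cv2.inRange(hsv,(95,100,60),(125,255,255)); n,l,st,c=cv2.connectedComponentsWithStats(b)
for i in range(1,n):
    if st[i,4]>200: print(st[i],c[i],atz("wrist",c[i][::-1],87,s))
go([490,257,270],-90)
E
```

```text
[549.88485633  29.94824156 232.61892276] [ 1.79969276e+02 -1.49273195e-02 -8.98696660e+01] [-2.55 -1.    1.03 -0.27  0.14 -0.35]
bridge [([147.0, 254.0], 0.65)]
seat [([202.0, 452.0], 0.51)]
stone [([148.0, 255.0], 0.89), ([143.0, 369.0], 0.66), ([245.0, 198.0], 0.59)]
[ 352  125   57   48 2214] [379.5266486  147.75203252] [583.38458527 -98.98232326  87.        ]
[ 233  138   38   39 1159] [251.47886109 157.05176877] [573.453458    32.21619421  87.        ]
[ 172  230   42   51 1482] [192.70782726 257.12483131] [457.28758578  99.91191211  87.        ]
turn [-0.     -0.0003 -0.0019] shift cm [-22.914   6.004  -3.714] t 2.8
```

View pics/w1.png

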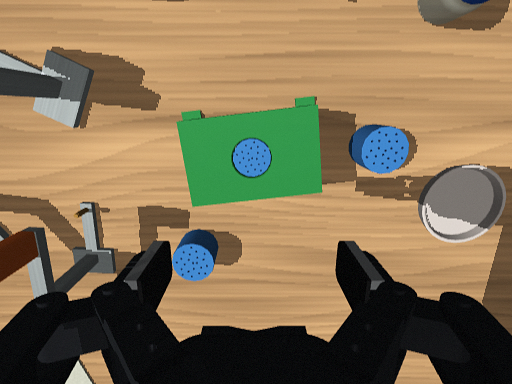

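The wrist picture shows the block corners at about (178,122), (318,105), (322,191) and (192,206), and the seated stone at (251,157). The tool is at the left, with its base at (95,260). I'll fit the bridge yaw and centre from the block edges while moving to the tool.

Request:
apply_moves:
  targets: "0 0 0 -22.9 6 -3.7 8.54;0 0 0 -22.9 6 -3.7 8.54;0 0 0 -22.9 6 -3.7 8.54;0 0 0 -22.9 6 -3.7 8.54;0 0 0 -22.9 6 -3.7 8.54"

```text
time: 3.3
tool_pos: [489.4, 259.1, 270.8]
tcp_rot: [-179.9, 0.0, -90.1]
ft_force: [0.6, -0.3, 0.3]
finger_gap: 85.0
```

```bash
python3 - <<'E'
from h import *
import json
np.set_printoptions(precision=2,suppress=True)
s1=json.load(open("s1.json")); im=cv2.imread("pics/w1.png")
hsv=cv2.cvtColor(im,cv2.COLOR_BGR2HSV)
g=cv2.inRange(hsv,(50,120,110),(75,255,255)); g=cv2.morphologyEx(g,cv2.MORPH_CLOSE,np.ones((3,3)))
cs=max(cv2.findContours(g,cv2.RETR_EXTERNAL,cv2.CHAIN_APPROX_NONE)[0],key=cv2.contourArea)
hull=cs[:,0,:].astype(float)
# edge fits by regions: left,right,bottom,top(between feet)
def fit(sel): 
    pts=np.array([atz("wrist",(p[1],p[0]),89,s1)[:2] for p in hull if sel(p)],np.float32); v=cv2.fitLine(pts,cv2.DIST_HUBER,0,.01,.01).ravel(); return v,len(pts)
E={"left":lambda p:p[0]<192 and 130<p[1]<198,"right":lambda p:p[0]>316 and 115<p[1]<186,"bot":lambda p:200<p[0]<315 and p[1]>180,"top":lambda p:210<p[0]<290 and p[1]<135}
L={}
for k,f in E.items():
    v,n=fit(f); L[k]=v; print(k,n,np.degrees(np.arctan2(v[1],v[0])),v[2:])
def X(a,b):
    t=np.linalg.solve(np.array([a[:2],-b[:2]]).T,b[2:]-a[2:]); return a[2:]+t[0]*a[:2]
C=[X(L[a],L[b]) for a,b in(("left","bot"),("right","bot"),("right","top"),("left","top"))]; C=np.array(C)
print(C,C.mean(0),[np.linalg.norm(C[i]-C[i-1]) for i in range(4)])
s=sense(); im=snapshot("wrist"); print(s["tool_pos"],s["tcp_rot"])
cv2.imwrite("pics/w2.png",im[:,:,::-1]); json.dump({k:np.asarray(v).tolist() for k,v in s.items()},open("s2.json","w"))
for q in("tool","tool_tip","tool_handle"): print(q,[(np.round(d["at"]).tolist(),round(d["confidence"],2)) for d in place_of("wrist",q)][:4])
E
```

```text
left 67 6.742228 [565.96 101.14]
right 70 6.6272235 [581.72 -36.74]
bot 114 -83.40888 [529.36  25.85]
top 79 -83.52461 [617.19  36.31]
[[521.27  95.86]
 [537.19 -41.91]
 [624.91 -31.72]
 [609.25 106.26]] [573.15  32.12] [np.float32(88.59351), np.float32(138.68373), np.float32(88.3127), np.float32(138.862)]
[489.35 259.14 270.81] [-179.94    0.04  -90.09]
tool [([159.0, 249.0], 0.9), ([0.0, 168.0], 0.89), ([204.0, 174.0], 0.56)]
tool_tip [([216.0, 170.0], 0.74), ([185.0, 250.0], 0.7), ([166.0, 254.0], 0.69)]
tool_handle [([276.0, 118.0], 0.92), ([189.0, 247.0], 0.67)]
```

View pics/w2.png

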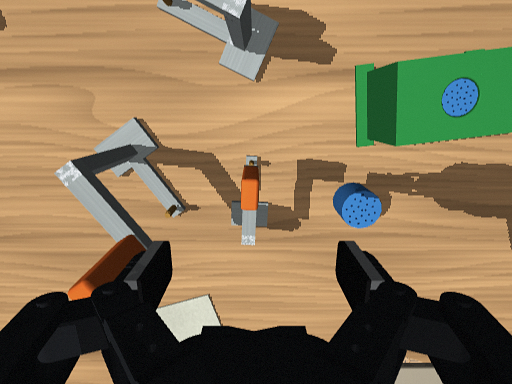

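Orange handle at columns 242–258, rows 165–210: the bright part is the top face. The upper arm runs to the spine at (249,242), so tool yaw is near 0. I'll measure the top face.

```bash
python3 - <<'E'
from h import *
import json
np.set_printoptions(precision=2,suppress=True)
s=json.load(open("s2.json")); im=cv2.imread("pics/w2.png")
hsv=cv2.cvtColor(im,cv2.COLOR_BGR2HSV)[150:250,225:275]
print([ (150+r,hsv[r,25].tolist()) for r in range(8,66,3)])
m=cv2.inRange(hsv,(5,150,190),(20,255,255)); ys,xs=np.nonzero(m); print(len(ys),ys.min()+150,ys.max()+150,xs.min()+225,xs.max()+225)
P=np.array([atz("wrist",(y+150,x+225),174,s)[:2] for y,x in zip(ys,xs)],np.float32)
print(P.min(0),P.max(0),P.mean(0),cv2.minAreaRect(P))
# arm: grey columns at rows 215..240
for r in range(212,244,4):
    row=im[r,225:275].max(1).astype(int)-im[r,225:275].min(1).astype(int); k=np.nonzero(row<25)[0]+225; print(r,k.min(),k.max(),atz("wrist",(r,(k.min()+k.max())/2),110,s)[:2])
E
```

```text
[(158, [90, 11, 179]), (161, [18, 201, 71]), (164, [19, 158, 145]), (167, [10, 208, 81]), (170, [9, 215, 83]), (173, [10, 202, 86]), (176, [10, 216, 84]), (179, [10, 209, 155]), (182, [11, 203, 229]), (185, [12, 202, 228]), (188, [12, 200, 230]), (191, [11, 204, 229]), (194, [12, 203, 229]), (197, [12, 204, 228]), (200, [12, 203, 229]), (203, [12, 204, 228]), (206, [12, 202, 229]), (209, [11, 199, 215]), (212, [86, 10, 178]), (215, [83, 12, 177])]
456 180 209 241 256
[473.69 257.11] [500.8 270.7] [487.5  263.89] ((487.2550964355469, 263.8126220703125), (13.428634643554688, 27.219409942626953), 89.20885467529297)
212 232 267 [446.97 264.08]
216 231 267 [442.03 264.69]
220 231 266 [437.05 265.3 ]
224 231 266 [432.03 265.33]
228 242 255 [426.96 265.36]
232 242 254 [421.85 265.98]
236 242 254 [416.7  266.02]
240 242 254 [411.49 266.05]
```

```bash
python3 -c "
from h import *
go([487.5,263.9,128],-91.3)"
```

```text
turn [-0.0007 -0.0002  0.0231] shift cm [-0.627  0.258 14.211] t 3.5
```

Request:
apply_moves:
  targets: "0 0 0.021 -0.5 0.2 4 8.54;0 0 0.021 -0.5 0.2 8 8.54;0 0 0.021 -0.5 0.2 11.5 8.54;0 0 0.021 -0.5 0.2 14.2 8.54;0 0 0.021 -0.5 0.2 14.2 8.54"

```text
time: 4.0
tool_pos: [485.3, 259.4, 122.7]
tcp_rot: [179.5, -0.2, -91.4]
ft_force: [-1.7, -0.0, -0.8]
finger_gap: 85.4
```

Request:
apply_moves:
  targets: "0 0 0 0 0 0 4;0 0 0 0 0 0 0;0 0 0 0 0 0 0;0 0 0 0 0 0 0;0 0 0 0 0 0 0"
  force: 60

```text
time: 4.5
tool_pos: [488.7, 263.4, 129.2]
tcp_rot: [-179.9, 0.1, -91.2]
ft_force: [0.9, -1.6, -0.7]
finger_gap: 15.2
```

```bash
python3 - <<'E'
from h import *
s=sense(); print(s)
im=snapshot("wrist"); cv2.imwrite("pics/w3.png",im[:,:,::-1])
E
```

```text
{'time': 4.5, 'joint_pos': array([ 2.30300905e+01,  4.55427488e+00,  9.92712951e+01, -2.49278459e-03,
        7.60452862e+01,  1.14242832e+02]), 'qd': array([-0.01646566,  0.02125148, -0.03687444,  0.63602848,  0.01888082,
        0.01075526]), 'joint_efforts': array([ -0.16402064, -46.22905254, -42.51163602,   0.16135805,
         0.18787409,  -0.10150033]), 'tool_pos': array([488.69574019, 263.35932201, 129.17596478]), 'tcp_rot': array([-1.79881251e+02,  5.08199230e-02, -9.12120899e+01]), 'ft_force': array([ 0.85432516, -1.6106363 , -0.70308506]), 'wrist_torque': array([-0.09433607, -0.08640624,  0.03048153]), 'finger_gap': 15.240624720958957}
```

View pics/w3.png

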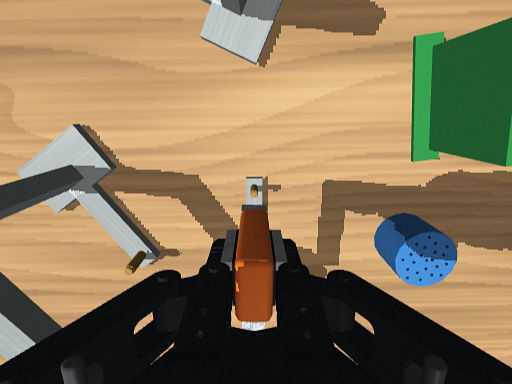

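The handle is gripped and the pin tip is visible at about (254,187). I'll measure its offset from the TCP now.

```bash
python3 - <<'E'
from h import *
np.set_printoptions(precision=2,suppress=True)
s=sense(); im=cv2.imread("pics/w3.png")
c=im[172:215,236:272]; hsv=cv2.cvtColor(c,cv2.COLOR_BGR2HSV)
m=cv2.inRange(hsv,(12,90,60),(32,255,255))
for r in range(c.shape[0]): print(172+r,''.join('#' if v else '.' for v in m[r]),hsv[r,18].tolist())
print(place_of("wrist","tool_tip")[:3])
for rc in((184,254),(187,254)): print(atz("wrist",rc,32,s))
B=np.array([573.3,32.15]); y=np.radians(6.65); print("front",B-70*np.array([np.cos(y),np.sin(y)]))
E
```

```text
172 #################################### [16, 112, 217]
173 #################################### [17, 112, 221]
174 #################################### [17, 110, 228]
175 #################################### [17, 106, 235]
176 #################################### [16, 109, 198]
177 ##########................########## [22, 40, 71]
178 ##########.................######### [93, 18, 145]
179 ##########.................######### [81, 12, 209]
180 ##########.................######### [90, 10, 203]
181 ##########.................######### [86, 9, 198]
182 ##########.................######### [93, 11, 202]
183 ##########.................######### [85, 8, 189]
184 ##########.................######### [24, 20, 127]
185 ##########......##.........######### [18, 202, 53]
186 ##########.....####........######### [16, 166, 60]
187 ##########.....###...#.....######### [19, 147, 59]
188 ##########.....###...#.....######### [18, 161, 57]
189 ##########.....####........######### [18, 164, 73]
190 ##########.....######.....########## [17, 163, 108]
191 ##########.....#######....########## [18, 161, 1
[... 722 characters left out ...]

205 ######.........................##### [60, 3, 77]
206 ######.........................##### [84, 20, 64]
207 ######.........................##### [90, 13, 60]
208 ######.........................##### [95, 26, 59]
209 #####..........................##### [8, 96, 72]
210 #####......................#...##### [10, 224, 90]
211 #####....................#.....##### [10, 212, 84]
212 #####...........................#### [10, 207, 85]
213 ######.........................##### [10, 213, 85]
214 #####...........................#### [11, 210, 85]
[{'at': [195.9, 253.6], 'confidence': 0.75}, {'at': [273.4, 128.9], 'confidence': 0.62}]
[496.6  262.92  32.  ]
[493.85 262.97  32.  ]
front [503.77  24.04]
```

```bash
python3 -c "
from h import *
go([504.8,24.4,194],-83.35)"
```

```text
turn [-0.0023  0.0007 -0.1371] shift cm [23.852 -2.118 -6.501] t 4.6
```

Request:
apply_moves:
  targets: "0 0 0 0 0 -2.5 0;0 0 0 1 -0.1 -5.5 0;0 0 0 5 -0.4 -6.5 0;0 0 0 9.5 -0.8 -6.5 0;0 0 0 14 -1.2 -6.5 0"

```text
time: 5.1
tool_pos: [496.8, 121.8, 193.1]
tcp_rot: [-180.0, 0.0, -91.1]
ft_force: [0.1, -0.5, -1.6]
finger_gap: 15.2
```

Request:
apply_moves:
  targets: "0 0 -0.05 4.5 -0.4 0 0;0 0 -0.1 8 -0.7 0 0;0 0 -0.137 9.8 -0.9 0 0;0 0 -0.137 9.8 -0.9 0 0;0 0 -0.137 9.8 -0.9 0 0"

```text
time: 5.6
tool_pos: [503.5, 24.8, 192.5]
tcp_rot: [180.0, 0.0, -83.5]
ft_force: [0.6, 0.4, -1.9]
finger_gap: 15.3
```

```bash
python3 - <<'E'
from h import *
s=sense(); print(s['tool_pos'],s['tcp_rot'],s['ft_force'],s['wrist_torque'],s['finger_gap'])
go([504.8,24.4,134.2],-83.35,s)
E
```

```text
[503.5459156   24.75045614 192.45621508] [ 1.79956603e+02  3.76023354e-02 -8.34676162e+01] [ 0.61047163  0.3657881  -1.92018941] [-0.01442373 -0.08903754  0.02589158] 15.293030023931312
turn [ 0.0008  0.0007 -0.0021] shift cm [ 0.053 -0.125  5.825] t 5.6
```

Request:
apply_moves:
  targets: "0 0 0 0 -0.1 2 0;0 0 0 0 -0.1 4 0;0 0 0 0 -0.1 5.3 0;0 0 0 0 -0.1 5.8 0;0 0 0 0 -0.1 5.8 0"

```text
time: 6.1
tool_pos: [504.3, 25.4, 134.1]
tcp_rot: [179.9, 0.0, -83.3]
ft_force: [-0.9, -0.2, -2.1]
finger_gap: 15.3
```

```bash
cat >> h.py <<'E'
B=np.array([573.3,32.15]); BY=6.65; SE=np.array([1.0,0.4])
def where(s=None):
    s=s or sense(); p=R.from_euler("z",BY,degrees=True).inv().apply(np.r_[s["tool_pos"][:2]-SE-B,0])
    print("pin in bridge frame",p[:2].round(2),"lift",round(s["tool_pos"][2]-129.2,2),"rot",s["tcp_rot"].round(2),"F",s["ft_force"].round(2),"M",s["wrist_torque"].round(3),"gap",round(s["finger_gap"],1),"t",round(s["time"],2))
E
python3 - <<'E'
from h import *
s=sense(); where(s)
im=snapshot("wrist"); cv2.imwrite("pics/w4.png",im[:,:,::-1])
hsv=cv2.cvtColor(im,cv2.COLOR_RGB2HSV)
b=cv2.inRange(hsv,(95,100,60),(125,255,255)); n,l,st,c=cv2.connectedComponentsWithStats(b)
for i in range(1,n):
    if st[i,4]>200: print(st[i],c[i],atz("wrist",c[i][::-1],87,s))
E
```

```text
pin in bridge frame [-70.39   1.01] lift 4.92 rot [ 1.7991e+02  2.0000e-02 -8.3320e+01] F [-0.85 -0.17 -2.14] M [ 0.035 -0.076 -0.01 ] gap 15.3 t 6.1
[ 226   80   61   64 3028] [256.03698811 111.31968296] [573.58777848  32.23364303  87.        ]
[ 388   97   96   69 5245] [436.61982841 129.54470925] [576.03221536 -87.88391285  87.        ]
[ 124  219   70   65 3012] [158.78685259 249.81673307] [465.57582058  93.06028288  87.        ]
```

View pics/w4.png

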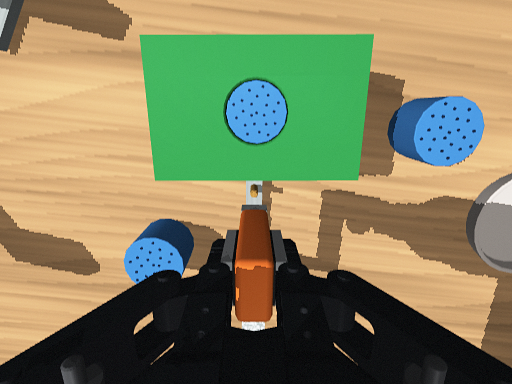

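The tool stands in front of the bridge, the pin tip at (253,190), just outside the block's front edge and aligned with the stone at (256,111). Sliding under to (-6,0).

Request:
apply_moves:
  targets: "0 0 0 0.1 2 0 0;0 0 0 0.1 4 0 0;0 0 0 0.1 5.6 0 0;0 0 0 0.1 6.4 0 0;0 0 0 0.1 6.4 0 0"

```text
time: 6.65
tool_pos: [441.6, 16.3, 135.9]
tcp_rot: [-179.9, -0.0, -83.4]
ft_force: [0.1, 0.4, -2.5]
finger_gap: 15.5
```

```bash
python3 -c "
from h import *
where()"
```

```text
pin in bridge frame [-133.69   -0.78] lift 6.65 rot [-1.7989e+02 -2.0000e-02 -8.3380e+01] F [ 0.11  0.4  -2.48] M [-0.012 -0.081  0.056] gap 15.5 t 6.65
```

Wrong sign: tool y points back toward the robot. The move was in free space and harmless. Going forward with negative y.

Request:
apply_moves:
  targets: "0 0 0 -0.08 -3.5 0.1 0;0 0 0 -0.08 -7 0.1 0;0 0 0 -0.08 -10 0.1 0;0 0 0 -0.08 -12 0.1 0;0 0 0 -0.08 -12.7 0.1 0"

```text
time: 7.15
tool_pos: [570.0, 32.1, 134.1]
tcp_rot: [-179.9, -0.0, -83.4]
ft_force: [-0.7, 0.3, -2.0]
finger_gap: 15.6
```

Request:
apply_moves:
  targets: "0 0 0 0 0 0 0;0 0 0 0 0 0 0;0 0 0 0 0 0 0;0 0 0 0 0 -0.2 0;0 0 0 0 0 -0.4 0"

```text
time: 7.65
tool_pos: [567.1, 31.7, 138.2]
tcp_rot: [-180.0, -0.0, -83.4]
ft_force: [-0.4, -1.0, -1.2]
finger_gap: 15.6
```

```bash
python3 -c "
from h import *
where()"
```

```text
pin in bridge frame [-7.27  0.02] lift 8.98 rot [-179.99   -0.    -83.37] F [-0.4  -0.97 -1.23] M [-0.006 -0.082  0.013] gap 15.6 t 7.65
```

Request:
apply_moves:
  targets: "0 0 0 0 -0.12 -0.2 0;0 0 0 0 -0.12 -0.3 0;0 0 0 0 -0.12 -0.4 0;0 0 0 0 -0.12 -0.5 0;0 0 0 0 -0.12 -0.5 0"

```text
time: 8.15
tool_pos: [568.5, 31.9, 142.3]
tcp_rot: [180.0, 0.0, -83.4]
ft_force: [1.8, 0.4, -6.7]
finger_gap: 15.4
```

```bash
python3 -c "
from h import *
where()"
```

```text
pin in bridge frame [-5.83  0.06] lift 13.14 rot [179.98   0.   -83.36] F [ 1.79  0.38 -6.67] M [-0.009 -0.548  0.044] gap 15.4 t 8.15
```

Contact with the floor plate at lift 13.1, at about 5 N. I'll slide lightly along the 6 mm arc toward +y.

Request:
apply_moves:
  targets: "0 0 0 -0.08 0 0.02 0;0 0 0 -0.16 -0.02 0.02 0;0 0 0 -0.23 -0.04 0.02 0;0 0 0 -0.3 -0.08 0.02 0;0 0 0 -0.3 -0.08 0.02 0"

```text
time: 8.65
tool_pos: [568.6, 35.0, 142.3]
tcp_rot: [179.9, -0.0, -83.4]
ft_force: [-0.0, -2.8, -6.7]
finger_gap: 15.4
```

```bash
python3 -c "
from h import *
where()"
```

```text
pin in bridge frame [-5.35  3.08] lift 13.07 rot [179.93  -0.   -83.36] F [-0.01 -2.8  -6.66] M [-0.783  0.065  0.025] gap 15.4 t 8.65
```

Request:
apply_moves:
  targets: "0 0 0 -0.07 -0.06 0 0;0 0 0 -0.13 -0.13 0 0;0 0 0 -0.18 -0.2 0 0;0 0 0 -0.23 -0.27 0 0;0 0 0 -0.23 -0.27 0 0"

```text
time: 9.15
tool_pos: [571.2, 37.9, 142.3]
tcp_rot: [179.9, 0.0, -83.4]
ft_force: [-2.6, -1.6, -6.2]
finger_gap: 15.3
```

```bash
python3 -c "
from h import *
where()"
```

```text
pin in bridge frame [-2.48  5.71] lift 13.12 rot [ 1.7995e+02  3.0000e-02 -8.3360e+01] F [-2.61 -1.59 -6.18] M [-0.303  0.652 -0.021] gap 15.3 t 9.15
```

Request:
apply_moves:
  targets: "0 0 0 -0.01 -0.08 0 0;0 0 0 -0.02 -0.16 0 0;0 0 0 -0.03 -0.24 0 0;0 0 0 -0.03 -0.3 0 0;0 0 0 -0.03 -0.3 0 0"

```text
time: 9.65
tool_pos: [574.3, 38.4, 142.4]
tcp_rot: [180.0, 0.0, -83.4]
ft_force: [-3.9, -0.1, -8.6]
finger_gap: 15.5
```

```bash
python3 -c "
from h import *
where()"
```

```text
pin in bridge frame [0.65 5.82] lift 13.16 rot [ 1.7997e+02  2.0000e-02 -8.3360e+01] F [-3.87 -0.07 -8.61] M [-0.028  0.914 -0.007] gap 15.5 t 9.65
```

Request:
apply_moves:
  targets: "0 0 0 0 0 0.3 0;0 0 0 0.4 0.35 0.3 0;0 0 0 0.75 0.62 0.3 0;0 0 0 0.75 0.62 0.15 0;0 0 0 0.75 0.62 0.02 0"

```text
time: 10.15
tool_pos: [569.3, 29.7, 142.7]
tcp_rot: [-180.0, -0.0, -83.4]
ft_force: [0.3, -0.6, -9.7]
finger_gap: 15.2
```

Request:
apply_moves:
  targets: "0 0 0 0 0 0 0;0 0 0 0.07 -0.03 0 0;0 0 0 0.14 -0.07 0 0;0 0 0 0.2 -0.11 0 0;0 0 0 0.2 -0.11 0 0"

```text
time: 10.65
tool_pos: [570.8, 28.2, 142.7]
tcp_rot: [-180.0, -0.0, -83.4]
ft_force: [0.6, -0.7, -2.7]
finger_gap: 15.4
```

```bash
python3 -c "
from h import *
where()"
```

```text
pin in bridge frame [-4.   -3.89] lift 13.52 rot [-179.97   -0.    -83.36] F [ 0.6  -0.75 -2.73] M [ 0.009 -0.018 -0.041] gap 15.4 t 10.65
```

Lift is above 13.1 with no contact force or moment, so the pin is in the port at about (-4,-4). Raising gently.

Request:
apply_moves:
  targets: "0 0 0 0 0 -0.1 0;0 0 0 0 0 -0.2 0;0 0 0 0 0 -0.3 0;0 0 0 0 0 -0.4 0;0 0 0 0 0 -0.4 0"

```text
time: 11.15
tool_pos: [570.7, 28.1, 146.7]
tcp_rot: [-180.0, -0.0, -83.4]
ft_force: [0.5, -1.4, -1.6]
finger_gap: 15.3
```

```bash
python3 -c "
from h import *
where()"
```

```text
pin in bridge frame [-4.1  -3.98] lift 17.55 rot [-1.7997e+02 -2.0000e-02 -8.3370e+01] F [ 0.48 -1.41 -1.6 ] M [-0.165 -0.194 -0.025] gap 15.3 t 11.15
```

Request:
apply_moves:
  targets: "0 0 0 0.07 -0.07 -0.1 0;0 0 0 0.07 -0.07 -0.2 0;0 0 0 0.07 -0.07 -0.3 0;0 0 0 0.07 -0.07 -0.4 0;0 0 0 0.07 -0.07 -0.5 0"

```text
time: 11.65
tool_pos: [570.8, 27.6, 150.8]
tcp_rot: [179.9, 0.0, -83.4]
ft_force: [0.4, -0.3, -7.7]
finger_gap: 15.2
```

```bash
python3 -c "
from h import *
where()"
```

```text
pin in bridge frame [-4.08 -4.51] lift 21.61 rot [ 1.7993e+02  1.0000e-02 -8.3370e+01] F [ 0.4  -0.28 -7.65] M [-0.164 -0.164 -0.032] gap 15.2 t 11.65
```

Request:
apply_moves:
  targets: "0 0 0 0.04 -0.04 -0.1 0;0 0 0 0.04 -0.04 -0.2 0;0 0 0 0.04 -0.04 -0.3 0;0 0 0 0.04 -0.04 -0.4 0;0 0 0 0.04 -0.04 -0.5 0"

```text
time: 12.15
tool_pos: [571.4, 27.2, 156.2]
tcp_rot: [180.0, 0.0, -83.4]
ft_force: [-1.6, -1.1, -8.6]
finger_gap: 15.7
```

```bash
python3 -c "
from h import *
where()"
```

```text
pin in bridge frame [-3.51 -4.96] lift 27.02 rot [179.95   0.   -83.37] F [-1.64 -1.05 -8.61] M [-0.187  0.15  -0.003] gap 15.7 t 12.15
```

Request:
apply_moves:
  targets: "0 0 0 0 0 -0.1 0;0 0 0 0 0 -0.2 0;0 0 0 0 0 -0.3 0;0 0 0 0 0 -0.4 0;0 0 0 0 0 -0.5 0"

```text
time: 12.65
tool_pos: [571.6, 27.3, 161.4]
tcp_rot: [180.0, 0.0, -83.4]
ft_force: [-0.6, -1.1, -9.0]
finger_gap: 15.5
```

```bash
python3 -c "
from h import *
where()"
```

```text
pin in bridge frame [-3.31 -4.93] lift 32.22 rot [179.98   0.   -83.37] F [-0.59 -1.12 -9.04] M [-0.213  0.271  0.035] gap 15.5 t 12.65
```

Request:
apply_moves:
  targets: "0 0 0 0 0 -0.1 0;0 0 0 0 0 -0.2 0;0 0 0 0 0 -0.3 0;0 0 0 0 0 -0.34 0;0 0 0 0 0 -0.34 0"

```text
time: 13.15
tool_pos: [571.6, 27.3, 164.9]
tcp_rot: [180.0, -0.0, -83.4]
ft_force: [-2.2, -1.9, -8.5]
finger_gap: 15.5
```

```bash
python3 - <<'E'
from h import *
s=sense();where(s)
im=snapshot("wrist"); cv2.imwrite("pics/w5.png",im[:,:,::-1]); sc=snapshot("scene"); cv2.imwrite("pics/s5.png",sc[:,:,::-1])
cv2.imwrite("pics/v5.png",np.hstack([cv2.resize(im[:,:,::-1],(400,300)),cv2.resize(sc[150:250,190:323,::-1],(400,300),interpolation=3)]))
E
```

```text
pin in bridge frame [-3.26 -4.95] lift 35.69 rot [179.99  -0.   -83.37] F [-2.2  -1.93 -8.45] M [-0.274  0.519 -0.047] gap 15.5 t 13.15
```

View pics/v5.png

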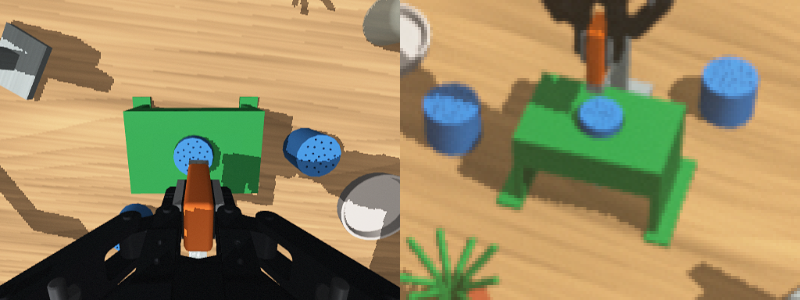

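The stone stands about 13 mm proud in the scene crop at (600,110). Lowering the pin out of the port, then backing out.

Request:
apply_moves:
  targets: "0 0 0 0.03 0.04 0.2 0;0 0 0 0.03 0.04 0.9 0;0 0 0 0.03 0.04 1.7 0;0 0 0 0.03 0.04 2.5 0;0 0 0 0.03 0.04 3.1 0"

```text
time: 13.75
tool_pos: [571.1, 27.0, 132.8]
tcp_rot: [180.0, 0.0, -83.4]
ft_force: [-0.9, 0.2, -1.0]
finger_gap: 15.4
```

Request:
apply_moves:
  targets: "0 0 0 0 0 0 0;0 0 0 0 0 0 0;0 0 0 0 1 0 0;0 0 0 0 3 0 0;0 0 0 0 5 0 0"

```text
time: 14.25
tool_pos: [520.8, 21.1, 134.1]
tcp_rot: [-180.0, -0.0, -83.4]
ft_force: [0.5, 0.3, -1.9]
finger_gap: 15.7
```

```bash
python3 -c "
from h import *
where()"
```

```text
pin in bridge frame [-54.43  -5.19] lift 4.88 rot [-179.98   -0.    -83.36] F [ 0.46  0.29 -1.85] M [ 0.046 -0.021 -0.001] gap 15.7 t 14.25
```

Request:
apply_moves:
  targets: "0 0 0 0 3 0 0;0 0 0 0 5.5 0 0;0 0 0 0 7.2 0 0;0 0 0 0 7.5 0 0;0 0 0 0 7.5 0 0"

```text
time: 14.75
tool_pos: [447.3, 12.4, 134.4]
tcp_rot: [-179.9, -0.0, -83.4]
ft_force: [0.8, -0.9, -1.7]
finger_gap: 15.4
```

Request:
apply_moves:
  targets: "0 0 0 0 0 0.1 0;0 0 0 0 0 0.2 0;0 0 0 0 0 0.3 0;0 0 0 0 0 0.4 0;0 0 0 0 0 0.4 0"

```text
time: 15.25
tool_pos: [447.1, 12.5, 129.5]
tcp_rot: [180.0, 0.0, -83.4]
ft_force: [-1.1, -0.5, -2.1]
finger_gap: 15.2
```

```bash
python3 -c "
from h import *
where()"
```

```text
pin in bridge frame [-128.65   -5.16] lift 0.26 rot [ 1.7996e+02  1.0000e-02 -8.3360e+01] F [-1.1  -0.52 -2.1 ] M [ 0.008 -0.008 -0.008] gap 15.2 t 15.25
```

Down another 1 mm to touch, then open slowly and rise.

Request:
apply_moves:
  targets: "0 0 0 0 0 0.05 0;0 0 0 0 0 0.1 0;0 0 0 0 0 0.1 0;0 0 0 0 0 0.1 1.6;0 0 0 0 0 0.1 2"

```text
time: 15.75
tool_pos: [447.4, 12.5, 129.0]
tcp_rot: [-180.0, -0.0, -83.4]
ft_force: [-0.5, -0.4, -0.0]
finger_gap: 20.0
```

Request:
apply_moves:
  targets: "0 0 0 0 0 0.05 3.5;0 0 0 0 0 0.05 5;0 0 0 0 0 0.05 6.5;0 0 0 0 0 0.05 8.54;0 0 0 0 0 0.05 8.54"

```text
time: 16.25
tool_pos: [447.2, 12.5, 128.4]
tcp_rot: [-180.0, 0.0, -83.4]
ft_force: [-0.0, -0.6, -0.0]
finger_gap: 85.5
```

```bash
python3 -c "
from h import *
where()
go([573.4,32.2,190],-83.35)"
```

```text
pin in bridge frame [-128.58   -5.22] lift -0.84 rot [-180.      0.    -83.37] F [-0.02 -0.61 -0.05] M [-0.001 -0.007  0.04 ] gap 85.5 t 16.25
turn [-0.      0.     -0.0003] shift cm [ -0.502 -12.765  -6.164] t 16.25
```

Request:
apply_moves:
  targets: "0 0 0 0 0 -3 8.54;0 0 0 0 0 -6.5 8.54;0 0 0 -0.2 -3.5 -7 8.54;0 0 0 -0.3 -7.5 -7 8.54;0 0 0 -0.5 -11 -7 8.54"

```text
time: 16.75
tool_pos: [557.9, 30.3, 199.3]
tcp_rot: [-179.9, -0.0, -83.4]
ft_force: [0.6, 0.7, 0.1]
finger_gap: 85.4
```

Request:
apply_moves:
  targets: "0 0 0 0 -1.75 0 8.54;0 0 0 0 -1.75 3 8.54;0 0 0 0 -1.75 6 8.54;0 0 0 0 -1.75 8 8.54;0 0 0 0 -1.75 8 8.54"

```text
time: 17.25
tool_pos: [570.5, 32.3, 114.3]
tcp_rot: [179.6, 0.1, -83.4]
ft_force: [-0.8, 0.1, 0.3]
finger_gap: 85.5
```

```bash
python3 - <<'E'
from h import *
s=sense();print(s['tool_pos'],s['ft_force'])
im=snapshot("wrist"); cv2.imwrite("pics/w6.png",im[:,:,::-1])
hsv=cv2.cvtColor(im,cv2.COLOR_RGB2HSV)
b=cv2.inRange(hsv,(95,100,150),(125,255,255)); n,l,st,c=cv2.connectedComponentsWithStats(b)
for i in range(1,n):
    if st[i,4]>200: print(st[i],c[i],atz("wrist",c[i][::-1],101.5,s))
go([573.4,32.2,94],-83.35,s)
E
```

```text
[570.4726747   32.30283427 114.27767888] [-0.78761965  0.13153145  0.33005218]
[ 416  185   67   28 1016] [452.67913386 198.08858268] [605.12789037 -79.94187189 101.5       ]
[ 222  196   65   42 1883] [255.51991503 216.65427509] [580.25668734  32.5695207  101.5       ]
turn [ 0.007   0.0011 -0.0003] shift cm [ 0.046 -0.304  2.026] t 17.25
```

View pics/w6.png

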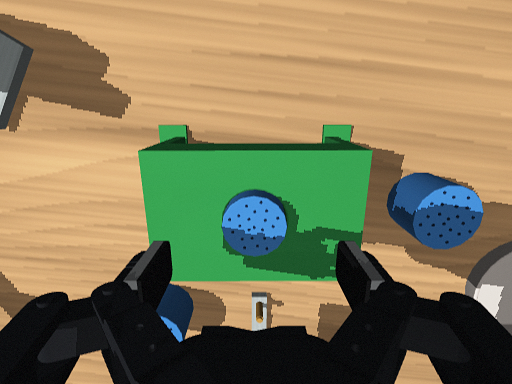

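The stone stands proud at (254,222), centred between the fingers. The tool's pin is visible behind at (260,312), clear of the bridge. Lowering with the fingers partly closed.

Request:
apply_moves:
  targets: "0 0 0 0 0 0 6;0 0 0 0 0 0 5.2;0 0 0 0 0 0.6 5;0 0 0 0 0 1.2 5;0 0 0 0 0 1.2 5"

```text
time: 17.8
tool_pos: [572.5, 32.2, 105.2]
tcp_rot: [179.9, 0.0, -83.4]
ft_force: [0.1, 1.6, -0.3]
finger_gap: 50.3
```

```bash
python3 - <<'E'
from h import *
where()
go([573.4,32.2,91],-83.35)
E
```

```text
pin in bridge frame [-1.83 -0.13] lift -23.97 rot [ 1.7991e+02  1.0000e-02 -8.3360e+01] F [ 0.14  1.6  -0.32] M [-0.013  0.023  0.049] gap 50.3 t 17.8
turn [ 0.0016  0.0002 -0.0002] shift cm [ 0.012 -0.091  1.423] t 17.8
```

Request:
apply_moves:
  targets: "0 0 0 0 -0.1 0.5 5;0 0 0 0 -0.1 1 5;0 0 0 0 -0.1 1.2 5;0 0 0 0 -0.1 1.3 5;0 0 0 0 -0.1 1.3 5"

```text
time: 18.3
tool_pos: [574.1, 32.3, 93.1]
tcp_rot: [180.0, 0.0, -83.4]
ft_force: [-0.7, -0.7, -0.4]
finger_gap: 49.9
```

```bash
python3 - <<'E'
from h import *
where()
go([573.4,32.2,91],-83.35)
E
```

```text
pin in bridge frame [-0.22 -0.24] lift -36.08 rot [179.98   0.   -83.37] F [-0.67 -0.74 -0.37] M [ 0.039 -0.008 -0.011] gap 49.9 t 18.3
turn [ 0.0004  0.0001 -0.0003] shift cm [0.001 0.072 0.212] t 18.3
```

Request:
apply_moves:
  targets: "0 0 0 0 0.05 0.1 5;0 0 0 0 0.05 0.15 5;0 0 0 0 0.05 0.15 4.5;0 0 0 0 0.05 0.15 3.5;0 0 0 0 0.05 0.15 3.5"
  force: 35

```text
time: 18.8
tool_pos: [573.8, 32.3, 92.0]
tcp_rot: [-180.0, -0.0, -83.4]
ft_force: [-0.2, 0.3, 1.2]
finger_gap: 38.0
```

Request:
apply_moves:
  targets: "0 0 0 0 0 0 3;0 0 0 0 0 0 3;0 0 0 0 0 0 3;0 0 0 0 0 -0.2 3;0 0 0 0 0 -0.4 3"

```text
time: 19.3
tool_pos: [573.0, 32.3, 94.9]
tcp_rot: [179.9, 0.0, -83.4]
ft_force: [0.1, 0.2, -5.6]
finger_gap: 37.8
```

```bash
python3 - <<'E'
from h import *
where()
E
```

```text
pin in bridge frame [-1.36 -0.13] lift -34.25 rot [ 1.799e+02  2.000e-02 -8.337e+01] F [ 0.13  0.24 -5.57] M [-0.048 -0.041 -0.006] gap 37.8 t 19.3
```

Request:
apply_moves:
  targets: "0 0 0 0 0 -0.3 3;0 0 0 0 0 -0.6 3;0 0 0 0 0 -0.9 3;0 0 0 0 0 -1.2 3;0 0 0 0 0 -1.5 3"

```text
time: 19.8
tool_pos: [574.0, 32.2, 111.4]
tcp_rot: [-180.0, -0.0, -83.4]
ft_force: [0.1, -1.0, -0.9]
finger_gap: 38.0
```

Request:
apply_moves:
  targets: "0 0 0 0 0 -0.4 3;0 0 0 0 0 -0.9 3;0 0 0 0 0 -1.5 3;0 0 0 0 0 -2.5 3;0 0 0 0 0 -3.5 3"

```text
time: 20.3
tool_pos: [573.9, 32.2, 147.0]
tcp_rot: [-180.0, -0.0, -83.4]
ft_force: [0.3, 1.0, 0.1]
finger_gap: 37.8
```

```bash
python3 - <<'E'
from h import *
s=sense();where(s)
np.set_printoptions(precision=2,suppress=True)
w=snapshot("wrist"); sc=snapshot("scene"); t=snapshot("top")
for n in("scene","top","wrist"): print(n,[(d["at"],round(d["confidence"],2)) for d in place_of(n,"dish")][:2])
P={n:place_of(n,"dish")[0]["at"] for n in("scene","top","wrist")}
for n in P: print(n,atz(n,P[n],0,s))
cv2.imwrite("pics/v7.png",np.hstack([cv2.resize(w[:,:,::-1],(400,300)),cv2.resize(sc[150:250,150:283,::-1],(400,300),interpolation=3)]))
hsv=cv2.cvtColor(t,cv2.COLOR_RGB2HSV)[220:280,335:400]; m=cv2.inRange(hsv,(0,0,120),(179,60,255)); n,l,st,c=cv2.connectedComponentsWithStats(m)
i=1+st[1:,4].argmax(); print(st[i]); cc=(220+st[i,1]+st[i,3]/2-.5,335+st[i,0]+st[i,2]/2-.5); print("top rim",cc,atz("top",cc,18))
E
```

```text
pin in bridge frame [-0.41 -0.26] lift 17.79 rot [-179.97   -0.    -83.37] F [0.29 0.96 0.08] M [ 0.023 -0.025  0.018] gap 37.8 t 20.3
scene [([166.2, 181.7], 0.68)]
top [([251.5, 369.1], 0.61)]
wrist [([270.3, 488.9], 0.67)]
scene [ 503.74 -254.53    0.  ]
top [ 497.46 -259.06    0.  ]
wrist [ 496.47 -254.97    0.  ]
[ 13  29  27  24 388]
top rim (np.float64(260.5), np.float64(361.0)) [ 473.89 -231.94   18.  ]
```

View pics/v7.png

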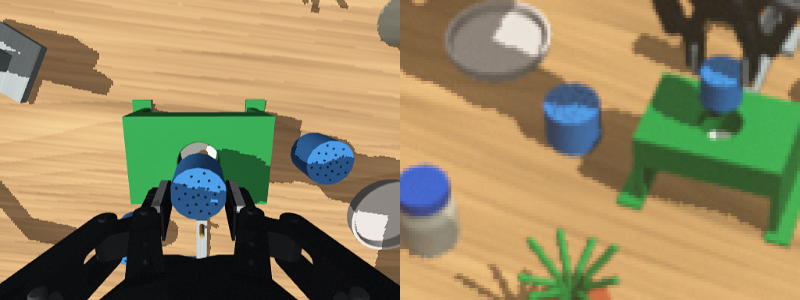

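The stone is out and held, hanging at about (720,85) in the scene crop, with the seat empty below. The dish is at about (498,-256), and all three cameras agree within 5 mm.

```bash
python3 - <<'E'
from h import *
go([498,-256,130],-83.35)
E
```

```text
turn [ 0.0011  0.0002 -0.0003] shift cm [27.764 10.812  1.526] t 20.75
```

Request:
apply_moves:
  targets: "0 0 0 2.5 1 0 3;0 0 0 6.5 2.5 0 3;0 0 0 10.5 4.1 0 3;0 0 0 14.5 5.7 0 3;0 0 0 18.5 7.2 0 3"

```text
time: 21.25
tool_pos: [522.8, -161.2, 145.6]
tcp_rot: [180.0, 0.0, -83.3]
ft_force: [1.2, 0.3, 0.3]
finger_gap: 37.6
```

Request:
apply_moves:
  targets: "0 0 0 4 1.6 0 3;0 0 0 7 2.7 0.5 3;0 0 0 9 3.5 1 3;0 0 0 9.3 3.6 1.5 3;0 0 0 9.3 3.6 1.5 3"

```text
time: 21.75
tool_pos: [497.8, -256.3, 129.6]
tcp_rot: [179.9, 0.1, -83.4]
ft_force: [-0.3, 0.7, -1.5]
finger_gap: 38.2
```

```bash
python3 - <<'E'
from h import *
s=sense(); print(s['tool_pos'],s['finger_gap'],s['ft_force'])
w=snapshot("wrist"); sc=snapshot("scene")
cv2.imwrite("pics/v8.png",np.hstack([cv2.resize(w[:,:,::-1],(400,300)),cv2.resize(sc[110:210,120:253,::-1],(400,300),interpolation=3)]))
d=place_of("wrist","dish")[0]; print(d, atz("wrist",d["at"],0,s))
go([498,-256,33],-83.35,s)
E
```

```text
[ 497.75927573 -256.28713119  129.55926566] 38.1732360156589 [-0.25680796  0.71785466 -1.46763804]
{'at': [183.2, 251.4], 'confidence': 0.71} [ 497.18460953 -253.65252518    0.        ]
turn [ 0.0015  0.0016 -0.0017] shift cm [-0.011 -0.042  9.656] t 21.75
```

View pics/v8.png

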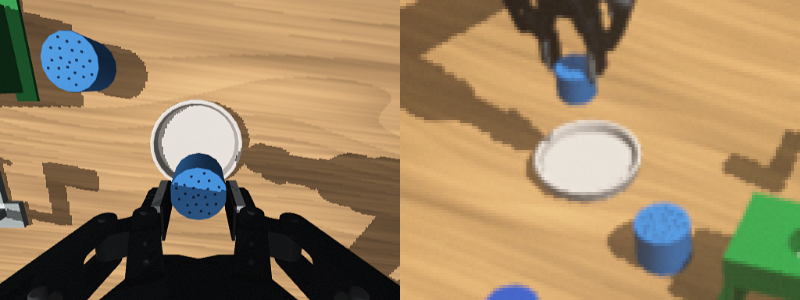

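The stone is held above the dish, fairly upright, and the dish is centred below. Lowering.

Request:
apply_moves:
  targets: "0 0 0 0 0 2.5 3;0 0 0 0 0 5 3;0 0 0 0 0 7 3;0 0 0 0 0 8.5 3;0 0 0 0 0 8.9 3"

```text
time: 22.4
tool_pos: [497.9, -254.9, 40.1]
tcp_rot: [179.9, 0.1, -83.3]
ft_force: [-0.1, -0.2, -0.8]
finger_gap: 37.8
```

Request:
apply_moves:
  targets: "0 0 0 0 0 0 3;0 0 0 0 0 0.1 3;0 0 0 0 0 0.2 3;0 0 0 0 0 0.3 3;0 0 0 0 0 0.4 3"

```text
time: 22.9
tool_pos: [498.9, -256.6, 38.3]
tcp_rot: [-180.0, -0.0, -83.4]
ft_force: [-0.6, 0.5, -1.4]
finger_gap: 38.1
```

```bash
python3 - <<'E'
from h import *
s=sense(); print(s['tool_pos'],s['finger_gap'],s['ft_force'],s['tcp_rot'])
E
```

```text
[ 498.90709983 -256.63643846   38.33551713] 38.14617610950103 [-0.55321541  0.52412169 -1.4257357 ] [-1.79957877e+02 -3.31253296e-02 -8.33721482e+01]
```

Request:
apply_moves:
  targets: "0 0 0 0 0 0.2 3;0 0 0 0 0 0.4 3;0 0 0 0 0 0.55 3;0 0 0 0 0 0.65 3;0 0 0 0 0 0.7 3"

```text
time: 23.4
tool_pos: [498.8, -256.5, 31.9]
tcp_rot: [-180.0, -0.0, -83.4]
ft_force: [-5.3, 3.1, 14.2]
finger_gap: 38.0
```

Request:
apply_moves:
  targets: "0 0 0 0 0 0 3;0 0 0 0 0 0.03 3;0 0 0 0 0 0.06 3;0 0 0 0 0 0.06 3;0 0 0 0 0 0.06 3"

```text
time: 23.9
tool_pos: [498.9, -256.6, 31.9]
tcp_rot: [-180.0, -0.0, -83.4]
ft_force: [-6.8, 4.8, 15.7]
finger_gap: 38.2
```

Contact at 31.9, pressing a bit more than needed. Backing off 2 mm.

Request:
apply_moves:
  targets: "0 0 0 0 0 -0.1 3;0 0 0 0 0 -0.2 3;0 0 0 0 0 -0.2 3;0 0 0 0 0 -0.2 3;0 0 0 0 0 -0.2 3"

```text
time: 24.4
tool_pos: [498.6, -256.4, 32.2]
tcp_rot: [-180.0, -0.0, -83.4]
ft_force: [0.6, -0.1, 1.2]
finger_gap: 37.9
```

```bash
python3 - <<'E'
from h import *
s=sense(); print(s['tool_pos'],s['finger_gap'],s['ft_force'],s['tcp_rot'],s['wrist_torque'])
w=snapshot("wrist"); sc=snapshot("scene")
cv2.imwrite("pics/v9.png",np.hstack([cv2.resize(w[140:330,160:350,::-1],(400,400)),cv2.resize(sc[130:205,145:220,::-1],(400,400),interpolation=3)]))
E
```

```text
[ 498.61840884 -256.42517935   32.15692808] 37.917092800196606 [ 0.6290788  -0.12957576  1.17107094] [-1.79997907e+02 -3.88602685e-03 -8.33670537e+01] [-0.01882307 -0.04419249 -0.03110895]
```

View pics/v9.png

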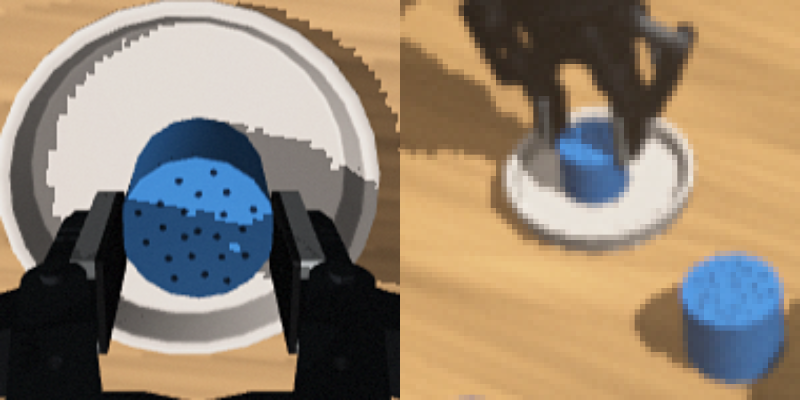

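The stone stands upright on the dish floor with light contact, about 1 N. Releasing slowly, then rising.

Request:
apply_moves:
  targets: "0 0 0 0 0 0.03 3.8;0 0 0 0 0 0.03 4;0 0 0 0 0 0.03 4.2;0 0 0 0 0 0.03 4.6;0 0 0 0 0 0.03 5.2"

```text
time: 25.0
tool_pos: [498.6, -256.3, 31.9]
tcp_rot: [180.0, 0.0, -83.4]
ft_force: [0.2, -0.0, 0.2]
finger_gap: 52.0
```

Request:
apply_moves:
  targets: "0 0 0 0 0 0 5.5;0 0 0 0 0 -0.5 5.5;0 0 0 0 0 -2 5.5;0 0 0 0 0 -5 5.5;0 0 0 0 0 -9 5.5"

```text
time: 25.5
tool_pos: [497.4, -255.6, 122.1]
tcp_rot: [179.9, 0.1, -83.4]
ft_force: [0.2, -0.3, 0.5]
finger_gap: 54.9
```

Request:
apply_moves:
  targets: "0 0 0 0 0 -4 8.5;0 0 0 0 2 -8 8.5;0 0 0 0 4 -10 8.5;0 0 0 0 4 -10 8.5;0 0 0 0 4 -10 8.5"

```text
time: 26.0
tool_pos: [459.2, -261.3, 223.4]
tcp_rot: [-179.9, -0.1, -83.4]
ft_force: [-0.4, 0.8, -0.8]
finger_gap: 84.8
```

```bash
python3 - <<'E'
from h import *
s=sense(); print(s['tool_pos'],s['ft_force'],s['time'])
w=snapshot("wrist"); sc=snapshot("scene")
cv2.imwrite("pics/v10.png",np.hstack([cv2.resize(w[:,:,::-1],(400,300)),cv2.resize(sc[100:310,130:410,::-1],(400,300),interpolation=2)]))
for q in("jar","flask","plant"): print(q,place_of("scene",q)[:1])
E
```

```text
[ 459.22569876 -261.29113301  223.37096915] [-0.38831373  0.79514319 -0.79858961] 26.0
jar [{'at': [226.5, 159.7], 'confidence': 0.77}]
flask [{'at': [279.7, 280.3], 'confidence': 0.94}]
plant [{'at': [265.1, 208.1], 'confidence': 0.83}]
```

The viewer limit is reached, so I'll check with numbers.

```bash
python3 - <<'E'
from h import *
np.set_printoptions(precision=1,suppress=True)
s=sense(); w=snapshot("wrist"); snapshot("scene"); snapshot("top")
hsv=cv2.cvtColor(w,cv2.COLOR_RGB2HSV); b=cv2.inRange(hsv,(95,80,160),(125,255,255)); n,l,st,c=cv2.connectedComponentsWithStats(b)
for i in range(1,n):
    if st[i,4]>150:
        P=np.array([atz("wrist",(y,x),40,s)[:2] for y,x in zip(*np.nonzero(l==i))],np.float32); print(st[i],P.min(0),P.max(0),cv2.minAreaRect(P)[1])
d=place_of("wrist","dish")[0]; print("dish",atz("wrist",d["at"],0,s)); print("stone",[atz("wrist",x["at"],6,s) for x in place_of("wrist","stone")[:3]])
for q in("tool_handle","tool_tip"):
    print(q,[np.round(x["at"]) for x in place_of("scene",q)],"expect",proj("scene",[446,12,145 if "h" in q[5:6] else 32]), [np.round(x["at"]) for x in place_of("top",q)],proj("top",[446,12,145 if "h" in q[5:6] else 32]))
E
```

```text
[ 107   17   54   59 2318] [ 548.5 -147.6] [603.9 -92.6] (54.497257232666016, 54.85530471801758)Traceback (most recent call last):
  File "<stdin>", line 7, in <module>
  File "h.py", line 14, in atz
    p,d=ray(n,rc,s); return p+d*(z-p[2])/d[2]
        ~~~^^^^^^^^
  File "h.py", line 11, in ray
    m,Rc,p=pose(n,s); r,c=rc
           ~~~~^^^^^
  File "h.py", line 5, in pose
    m=camera_model(n)
ValueError: time passes only in moves, steps and waits
```

```bash
python3 - <<'E'
from h import *
np.set_printoptions(precision=1,suppress=True)
s=sense(); w=snapshot("wrist"); snapshot("scene"); snapshot("top")
hsv=cv2.cvtColor(w,cv2.COLOR_RGB2HSV); b=cv2.inRange(hsv,(95,80,40),(125,255,255)); n,l,st,c=cv2.connectedComponentsWithStats(b)
for i in range(1,n):
    if st[i,4]>150: print(st[i],c[i])
print("dish",[(x["at"],atz("wrist",x["at"],0,s)) for x in place_of("wrist","dish")[:1]]); print("stone",[(x["at"],atz("wrist",x["at"],6,s)) for x in place_of("wrist","stone")[:3]])
print("expected stone base/top px",proj("wrist",[498.6,-256.4,6],s),proj("wrist",[498.6,-256.4,40],s))
for q,z in(("tool_handle",145),("tool_tip",32)):
  for n in("scene","top"): print(q,n,[np.round(x["at"]) for x in place_of(n,q)],"expect",proj(n,[446,12,z]))
E
```

```text
[ 106   17   67   63 3145] [138.7  49.1]
[237 120  35  36 961] [254.4 137.4]
dish []
stone [([132.3, 253.9], array([ 501.7, -255.5,    6. ])), ([55.3, 154.1], array([ 575.3, -130.1,    6. ]))]
expected stone base/top px [134.9 254.3] [137.5 254.4]
tool_handle scene [array([236., 374.]), array([144., 268.]), array([168., 407.])] expect [144.4 268.5]
tool_handle top [array([158., 108.]), array([267., 267.]), array([282.,  93.])] expect [271.8 267.2]
tool_tip scene [array([205., 396.]), array([276., 360.]), array([173., 265.])] expect [172.4 266.9]
tool_tip top [array([279., 116.]), array([175., 135.]), array([250., 366.]), array([267., 267.])] expect [270.5 265.9]
```

```bash
python3 -c "
from bench import *
print(hand_in())"
```

```text
the job is handed in; nothing more can be done
None
```

I did the whole job in the order asked and handed it in at about 27 s of robot time; hand-in gives no verdict. The stone stands in the white dish and the tool stands upright about 130 mm in front of the seat, clear of the bridge.

- **Tool and port:** I used the smallest of the three C tools, the only one whose handle and pin heights fit. I felt for the port at about 5–9 N and found it at about (-3.4, -4.9) mm in the bridge frame. That is 6 mm off the seat's axis, as described.
- **Poking the stone up:** The stone rose about 14.6 mm, at roughly 9 N or less.
- **Setting it down:** The stone pressed into the dish at about 15 N for a moment. I backed off to about 1 N before letting go.

**Last checks:**
- **Stone:** it shows as a round disc of the size expected if upright, within 3 mm of where I released it.
- **Tool:** its handle and pin are within a few pixels of where they should be if it is standing upright.
- **Jar, flask and plant:** jar and flask are within about 2 pixels of their first scene positions, the plant within about 3.5.

**Checks that failed or slips:**
- The viewer's picture limit was reached, so I checked the final scene by numbers only.
- The network did not find the dish in the last wrist picture, so its final position was not measured again.
- One move under the bridge first went the wrong way, away from it in open space, and touched nothing.

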